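Brush out the filler cartridge

TASK

Take the long brush from its stand and scrub out the open filler cartridge: lower the brush down the middle until the bristles lightly touch the plunger, whose depth you must feel for, then rub up the wall on the clamp lug's side until the brush's lower end is just inside the rim, and go back down onto the plunger, and do the same on the wall opposite the lug, finishing down on the plunger. Press lightly, so that the plunger is not pushed down. Then hang the brush back upright in its stand, its collar flat on the plate, and leave the other things on the bench where they are.

Things in the scene. Friction and masses are not known exactly. Their poses are not given: they have to be found in the camera images.
- brush: bottle brush, 200 mm long, hanging upright by its collar in the stand. Origin: centre of the collar's underside; z up along the handle. Steel collar 54 mm across, 5 mm thick; above it a round wooden handle 24 mm across, up to 72 mm above the origin; below it a wire neck that springs sideways just under the collar (about 230 N/m at the bristles) and a black bristle head
- brush_grip (a point): point on the handle's axis, 36 mm above the collar's underside: where to grip, from above
- brush_tip (a point): centre of the lower end of the bristle head, 128 mm below the collar's underside while the neck is straight; it moves as the neck bends. The head is 55 mm long, 34 mm across at its widest (6 to 24 mm above this point), tapering to 24 mm at its top
- cartridge: fixed upright aluminium tube, open on top, 68 mm outside, 60 mm inside, 130 mm high, on a wooden foot 100 x 100 x 12 mm. Origin: centre of its underside, on the bench; z up; +y points from the axis to the clamp lug, a dark steel block on the outside (reaching 60 mm from the axis, 15 to 35 mm below the rim)
- cartridge_mouth (a point): centre of the mouth, level with the rim, 130 mm above the bench; axes as the cartridge. In the tube is a flat dark plunger held by friction, left at an unknown depth 80 to 112 mm below the rim; it slips if pushed with more than about 12 N
- stand: fixed brush stand: plywood plate 80 (x) x 110 (y) mm, 8 mm thick, top 140 mm above the bench, on two posts 46 mm either side of the middle along its y, on a 110 mm square foot 8 mm thick. Origin: centre of its underside.
- stand_hole (a point): centre of the stand's 43 mm hole, at the top face of the plate; the brush's collar rests here
- block_a: steel set-up block 75 x 50 x 25 mm with rows of holes, lying flat; bystander; origin: centre of its underside
- block_b: second such steel block; bystander; origin: centre of its underside
- veneer_stack: small stack of triangular wood veneers, 60 mm a side, 12 mm high; bystander; origin: centre of its underside
- veneer_stack_b: second such stack, 9 mm high; bystander; origin: centre of its underside
- cutter: grey utility cutter 130 mm long; bystander; origin: centre of its underside
- glue_bottle: white glue bottle, 52 mm across, 140 mm tall; bystander; origin: centre of its underside
- varnish_can: steel varnish can, 72 mm across, 100 mm tall; bystander; origin: centre of its underside
- screwdriver: screwdriver lying on the bench; bystander; origin: between its ends
Not all that is in view belongs to the job. Leave any yellow look-alike of the brush alone.

How it is judged:
On the way, in this order (a step that is already met when the one before it is completed fails the run):
1. the bristles have been lowered inside the cartridge until they touch the plunger (over 0.8 N) (horizontal distance between brush_tip and cartridge_mouth below 0.03 m and contact force between brush and plunger_face above 0.8 N and z of brush_tip in the frame of cartridge_mouth below -0.07 m), for 0.1 s.
2. coming up, the bristles rub the wall on the lug's side (over 0.4 N), brush end 50 to 72 mm below the rim (horizontal distance between brush_tip and cartridge_mouth below 0.03 m and y of brush_tip in the frame of cartridge_mouth above 0.006 m and z of brush_tip in the frame of cartridge_mouth between -0.072 and -0.05 m and contact force between brush and cartridge above 0.4 N), for 0.04 s.
3. still rubbing the wall on the lug's side, the brush end is up to 3 to 42 mm below the rim (horizontal distance between brush_tip and cartridge_mouth below 0.03 m and y of brush_tip in the frame of cartridge_mouth above 0.006 m and z of brush_tip in the frame of cartridge_mouth between -0.042 and -0.003 m and contact force between brush and cartridge above 0.4 N), for 0.04 s.
4. the bristles are down on the plunger again (over 0.8 N) (all of step 1), for 0.1 s.
5. coming up, the bristles rub the wall opposite the lug (over 0.4 N), brush end 50 to 72 mm below the rim (horizontal distance between brush_tip and cartridge_mouth below 0.03 m and y of brush_tip in the frame of cartridge_mouth below -0.006 m and z of brush_tip in the frame of cartridge_mouth between -0.072 and -0.05 m and contact force between brush and cartridge above 0.4 N), for 0.04 s.
6. still rubbing the wall opposite the lug, the brush end is up to 3 to 42 mm below the rim (horizontal distance between brush_tip and cartridge_mouth below 0.03 m and y of brush_tip in the frame of cartridge_mouth below -0.006 m and z of brush_tip in the frame of cartridge_mouth between -0.042 and -0.003 m and contact force between brush and cartridge above 0.4 N), for 0.04 s.
7. the bristles are down on the plunger again (over 0.8 N) (all of step 4), for 0.1 s.
At the end, for the whole second after the job is handed in: The brush hangs released and at rest in its stand: upright within 0.08 rad, its axis within 12 mm of the hole's centre, its collar within 4 mm of the plate's top (horizontal distance between brush and stand_hole below 0.012 m and z of brush in the frame of stand_hole between -0.004 and 0.004 m and angle between brush's own z axis and vertical below 0.08 rad and linear speed of brush below 0.03 m/s); the robot touches nothing.
It fails at once if the plunger has been pushed more than 5 mm from where it was left (distance of plunger_face from where it was at the start of the episode above 0.005 m).
It fails at once if another thing on the bench was moved by more than 20 mm (distance of any of block_a, block_b, veneer_stack, veneer_stack_b, cutter, glue_bottle, varnish_can, screwdriver from where it was at the start of the episode above 0.02 m).
It also fails if it takes over 64 s, if anything falls off the work surface, if the arm or the gripper's body presses on something with over 40 N, if the wrist force passes 120 N, or if a joint passes its speed limit or range.

ROBOT

A 6-joint arm with a two-finger parallel gripper is mounted at the origin on the work surface. World frame = base frame: x ahead of the robot, y to its left, z up, the work surface at z = 0. Lengths are in m, angles in rad, forces in N, time in s.
With the tool pointing down it reaches from about 0.425 to 0.95 m from the base axis. Payload 3.5 kg.
Tool frame: the origin (TCP) lies midway between the tips of the shut fingers; the grasp point (between the pads) lies 19 mm behind it; z points along the fingers, y is the line along which they close (so a half turn about z gives the same grasp; the last joint's range is limited). The gripper opens to 85 mm and grips with 20 to 120 N. Pads are 22 mm wide; open, the fingers measure 114 mm over their backs; the gripper's body (76 mm by 85 mm) begins 54 mm behind the grasp point. The pads swing forward as they close: fully open they stand 13 mm farther back than shut.
Start: joints at [-1.487, 0.286, 1.577, -0, 1.279, -0.15], TCP at [0.156, -0.657, 0.231] pointing down, gripper open.
Joint ranges: [-2.77, 2.77], [-0.9, 2.22], [0.21, 2.48], [-1.53, 4.67], [0.24, 2.81], [-2.84, 2.84]. Speed limits (rad/s): [2.79, 2.79, 3.14, 3.14, 3.14, 3.14].

INTERFACE

Orientations are given as a unit quaternion [x, y, z, w].
In Python, from plant import ctrl gives the robot as it stands. The module is installed in compiled form; this text tells all that it offers.
- The arm moves only by the shell command python3 -m inch 'ROWS' [FORCE]. ROWS is JSON, a list of rows, each a list of 5 numbers: the closure, from 0 (fully open) to 1 (shut), then the shift along the tool's x, y, z in m, then the turn about the tool's z in degrees. A call has 1 to 5 rows; each row is the pose to reach, as a shift and turn from the pose commanded when the call began, along the tool's axes at that moment; what a row does not reach only later rows make up. A row lasts 1/12 s, in which the tool goes at most 41.7 mm and 7.16 degrees, less where a joint would pass 70% of its speed; a pose out of reach is approached as far as the arm can. A call with a gripper value outside its range is refused whole. The fingers move at their own pace and stop on an object; FORCE is the grip in N (left out, the last holds). Time passes only in rows, so rows that repeat a pose let the fingers close. It gives the time, the measured TCP pose, the force, the opening and the grip force at its end, in the units of the state.
- ctrl.get_state(): the state, without advancing time (a new reading comes with each control period).
- ctrl.read_camera(name): name is "scene" or "top" or "wrist"; returns a dict with "pixels" (400x640x3 uint8, red, green, blue), "depth" (400x640 float32, m along the optical axis (not along the pixel's ray), 0 where there is no reading), "fx", "fy", "cx", "cy" (pixels), "xyz" and "rotation" of the camera in the world; the wrist camera has in their place "mount" (4x4, takes a point from camera to tool coordinates, whose origin is the TCP and whose axes are the flange's). Camera axes: x right, y down, z forward; pixel columns grow to the right and rows downward; lengths in m; the calibration is good to about 2 mm. A picture is of the moment at which its call begins: read the wrist's pose just before it.
- ctrl.sign_off(): hands the job in; it is judged then, once.
Trained networks look in a picture, given as the dict that the camera call returned (one of the last four; its "shot" number tells which), for a name from the list of things; names that differ only in an ending like _2 or _b are one class to them, and where a whole thing is asked for, a point or a joint stands for the part that bears it (a point fixed in the world has none). Each returns a list of dicts, best first, with "score" (0 to 1); they miss things now and then, are a little off and sometimes report something else, mostly with a low value. They report only what shows in the picture. A call takes as long as a camera call. They do not tell look-alikes from the thing itself.
- ctrl.spot_in(query, picture): "at" ([column, row] in pixels, amid what is visible of it).
- ctrl.tip_of(query, picture): "at" ([column, row] in pixels: a listed point, or the origin of a listed thing).
The state is a dict: "time": time; "qpos": joint angles; "dq": joint speeds; "joint_efforts": joint torques, N m; "eef_pos": TCP position; "tcp_rot": TCP orientation; "contact_force": force on the tool from outside, world axes, zero at the start; "wrist_torque": the same for the moment, N m; "opening": opening from 0.0 (shut) to 1.0 (fully open); "finger_force": force on a finger pad.
Only numpy, scipy, OpenCV 4.12 (cv2) and the standard library are available. Lean on these libraries where they do the work, as an engineer would, in place of code of your own. Each camera call takes 0.05 s, during which the arm holds its last target. There are 200 camera calls.

## Working session

There is one attempt and no reset: what is moved stays moved. The work goes in short steps, Python scripts to look and compute and a shell command to move; the robot and the scene stay as the last step left them, time stands still between calls to the robot, and variables do not carry over. Pictures are saved under pics/ and viewed, at most 10 in all, crops included, and the job is handed in when it is done.

```bash
mkdir -p pics; cat > h.py <<'E'
import numpy as np, cv2
from plant import ctrl
from scipy.spatial.transform import Rotation as R
def shot(name):
    s=ctrl.get_state(); p=ctrl.read_camera(name)
    if 'mount' in p:
        T=np.eye(4);T[:3,:3]=R.from_quat(s['tcp_rot']).as_matrix();T[:3,3]=s['eef_pos']
        T=T@np.array(p['mount']);p['_R'],p['_t']=T[:3,:3],T[:3,3]
    else:
        r=np.array(p['rotation']);p['_R']=r if r.shape==(3,3) else R.from_quat(r).as_matrix();p['_t']=np.array(p['xyz'])
    return p
def save(p,f): cv2.imwrite('pics/'+f,p['pixels'][:,:,::-1])
def ray(p,at): return p['_R']@np.array([(at[0]-p['cx'])/p['fx'],(at[1]-p['cy'])/p['fy'],1])
def atz(p,at,z):
    d=ray(p,at);return p['_t']+d*(z-p['_t'][2])/d[2]
def dep(p,at):
    return p['_t']+ray(p,at)*p['depth'][int(round(at[1])),int(round(at[0]))]
def cloud(p):
    v,u=np.mgrid[:400,:640];d=p['depth']
    c=np.stack([(u-p['cx'])/p['fx']*d,(v-p['cy'])/p['fy']*d,d],-1)@p['_R'].T+p['_t'];c[d==0]=np.nan;return c
E
python3 - <<'E'
from h import *
np.set_printoptions(precision=4,suppress=True)
s=ctrl.get_state();print(s)
for c in('top','scene'):
    p=shot(c);save(p,c+'0.png');print(c,p['_t'])
    for q in('brush_grip','stand_hole','cartridge_mouth','brush','cartridge','stand','glue_bottle','varnish_can'):
        for r in ctrl.tip_of(q,p)[:2]: print(q,np.round(r['at']),round(r['score'],2),dep(p,r['at']))
E
```

```text
{'time': 0.0, 'qpos': array([-1.487 ,  0.2872,  1.5782,  0.    ,  1.2786, -0.15  ]), 'dq': array([-0.0009,  0.001 , -0.0008,  0.    , -0.0003, -0.0002]), 'joint_efforts': array([  0.0003, -40.5983, -29.2625,  -0.0001,   0.0058,  -0.    ]), 'eef_pos': array([ 0.1564, -0.656 ,  0.2299]), 'tcp_rot': array([ 0.9932,  0.1166,  0.0001, -0.0012]), 'contact_force': array([-0.399 , -0.5026,  0.4896]), 'wrist_torque': array([-0.0429,  0.0281,  0.0171]), 'finger_force': 0.0, 'opening': 1.0010387763238768}
top [ 0.3755 -0.0457  1.1801]
brush_grip [388. 263.] 0.94 [ 0.4381 -0.2174  0.1974]
brush_grip [390. 203.] 0.91 [ 0.5644 -0.2189  0.2097]
stand_hole [387. 206.] 0.59 [ 0.5591 -0.215   0.1968]
cartridge_mouth [219. 243.] 0.7 [0.484  0.1678 0.0475]
brush [388. 265.] 0.77 [ 0.4349 -0.2162  0.1983]
brush [385. 208.] 0.65 [ 0.5606 -0.2151  0.1741]
cartridge [231. 249.] 0.64 [0.4716 0.1372 0.0499]
stand [375. 218.] 0.76 [ 0.5426 -0.1977  0.1382]
glue_bottle [238. 142.] 0.81 [0.7358 0.1316 0.07  ]
varnish_can [328. 144.] 0.79 [ 0.729  -0.0885  0.0921]
varnish_can [389. 210.] 0.17 [ 0.5574 -0.2249  0.1685]
scene [ 1.1776 -0.1555  0.8568]
brush_grip [251. 190.] 0.78 [ 0.5804 -0.2224  0.2004]
brush_grip [251. 159.] 0.77 [ 0.4518 -0.2192  0.1817]
stand_hole [253. 203.] 0.93 [ 0.5795 -0.2245  0.1531]
cartridge_mouth [389. 160.] 0.93 [0.4478 0.1702 0.1111]
cartridge_mouth [216. 295.] 0.38 [ 0.7464 -0.338   0.0274]
brush [256. 202.] 0.8 [ 0.5797 -0.2168  0.1557]
brush [250. 172.] 0.71 [ 0.4505 -0.2284  0.1322]
cartridge [382. 194.] 0.87 [0.509  0.1422 0.033 ]
cartridge [260. 232.] 0.7 [ 0.5835 -0.2221  0.0343]
stand [261. 233.] 0.78 [ 0.5862 -0.2205  0.0316]
glue_bottle [413. 272.] 0.72 [0.7819 0.1392 0.0556]
glue_bottle [253. 201.] 0.49 [ 0.5795 -0.2229  0.159 ]
varnish_can [318. 289.] 0.81 [ 0.7998 -0.0986  0.083 ]
```

View pics/top0.png

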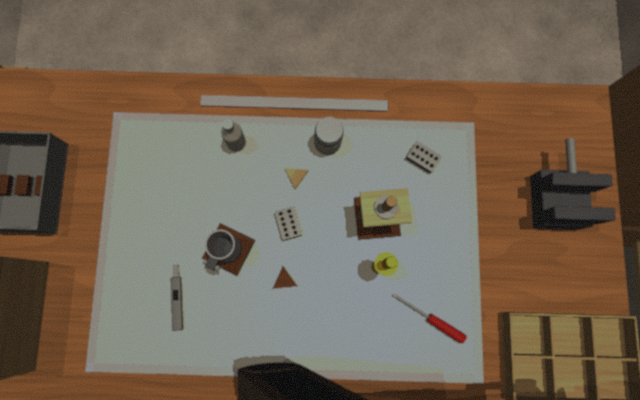

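View pics/scene0.png

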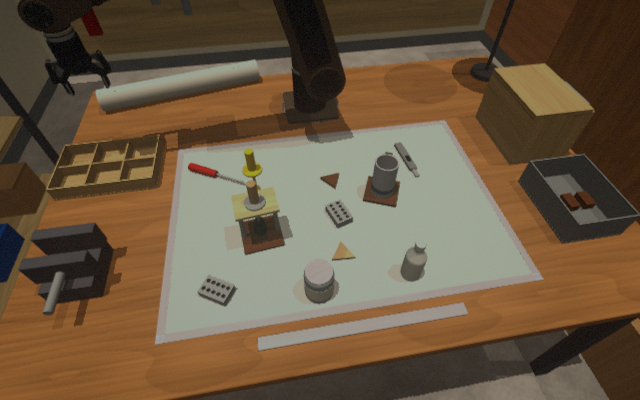

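```bash
python3 - <<'E'
from h import *
np.set_printoptions(precision=4,suppress=True)
for n in('top','scene'):
    p=shot(n);c=cloud(p);z=c[...,2]
    def sel(x0,y0,r,a,b): 
        m=(np.hypot(c[...,0]-x0,c[...,1]-y0)<r)&(z>a)&(z<b);return c[m]
    for nm,x0,y0 in(('near',.44,-.217),('far',.562,-.217)):
        q=sel(x0,y0,.03,.195,.23)
        print(n,nm,len(q),q.mean(0),q.min(0),q.max(0), np.median(q[:,2]))
    q=sel(.46,.16,.06,.122,.138); print('rim',len(q))
    if len(q)>10:
        xy=q[:,:2];A=np.c_[2*xy,np.ones(len(xy))];s=np.linalg.lstsq(A,(xy**2).sum(1),rcond=None)[0];print(s[:2],np.sqrt(s[2]+s[0]**2+s[1]**2),q.min(0),q.max(0))
    q=sel(.46,.16,.085,.085,.12); print('lug?',len(q),q.mean(0),q.min(0),q.max(0))
    for zz in(.13,.212): print('cm',[atz(p,r['at'],.13) for r in ctrl.tip_of('cartridge_mouth',p)[:1]])
    im=p['pixels']
    for x0,y0 in((.44,-.217),(.562,-.217)):
        m=(np.hypot(c[...,0]-x0,c[...,1]-y0)<.03)&(z>.16)&(z<.23);print('col',im[m].mean(0))
E
```

```text
top near 94 [ 0.4411 -0.2238  0.1988] [ 0.4303 -0.2358  0.1951] [ 0.4516 -0.2123  0.2025] 0.19891520160377962
top far 108 [ 0.5669 -0.2207  0.2093] [ 0.5565 -0.2323  0.1958] [ 0.5793 -0.2103  0.2167] 0.21042085011846517
rim 181
[0.4737 0.1504] 0.031705404303329306 [0.4408 0.117  0.122 ] [0.5068 0.1842 0.1339]
lug? 334 [0.4528 0.1597 0.1075] [0.4152 0.1165 0.0855] [0.5044 0.1905 0.1198]
cm [array([0.4774, 0.1539, 0.13  ])]
cm [array([0.4774, 0.1539, 0.13  ])]
col [120.3511 122.3511  41.0382]
col [102.9664  84.6846  56.7315]
scene near 53 [ 0.4435 -0.2227  0.1991] [ 0.4312 -0.2345  0.1956] [ 0.4539 -0.211   0.2042] 0.19931415398738572
scene far 102 [ 0.5729 -0.2205  0.2076] [ 0.5581 -0.2329  0.1956] [ 0.582  -0.2093  0.215 ] 0.21036351861326963
rim 161
[0.4759 0.1515] 0.03163101687388009 [0.4422 0.1183 0.1221] [0.5091 0.1845 0.1334]
lug? 392 [0.4749 0.152  0.104 ] [0.4164 0.118  0.0853] [0.5108 0.1917 0.1198]
cm [array([0.4688, 0.1571, 0.13  ])]
cm [array([0.4688, 0.1571, 0.13  ])]
col [108.5182  98.4891  35.3431]
col [94.6465 79.1111 53.8434]
```

The top view shows the brush in its stand at (388,203), with the yellow look-alike below it at (388,264). The cartridge mouth is at (223,245) and its lug at (211,266), which is about the world direction (-0.87, 0.5). The scene view agrees. I'm moving above the brush.

```bash
python3 -m inch '[[0,0.5,-0.33,-0.07,13.4],[0,0.5,-0.33,-0.07,13.4],[0,0.5,-0.33,-0.07,13.4],[0,0.5,-0.33,-0.07,13.4],[0,0.5,-0.33,-0.07,13.4]]'
```

```text
time: 1.62
eef_pos: [0.2989, -0.5042, 0.2558]
tcp_rot: [1.0, -0.0, 0.0, 0.0]
contact_force: [0.8, -0.9, 0.1]
opening: 0.999
finger_force: 0.0
```

```bash
python3 -m inch '[[0,0.26,-0.275,-0.075,0],[0,0.26,-0.275,-0.075,0],[0,0.26,-0.275,-0.075,0],[0,0.26,-0.275,-0.075,0],[0,0.26,-0.275,-0.075,0]]'; python3 -m inch '[[0,0.13,-0.14,-0.05,0],[0,0.13,-0.14,-0.05,0],[0,0.13,-0.14,-0.05,0],[0,0.13,-0.14,-0.05,0]]'
python3 - <<'E'
from h import *
np.set_printoptions(precision=4,suppress=True)
p=shot('wrist');save(p,'w1.png');print(ctrl.get_state()['eef_pos'],p['_t'],p['_R'])
for q in('brush_grip','stand_hole'):
    for r in ctrl.tip_of(q,p)[:2]: print(q,np.round(r['at']),round(r['score'],2),dep(p,r['at']),atz(p,r['at'],.176))
c=cloud(p);m=(c[...,2]>.19)&(np.hypot(c[...,0]-.565,c[...,1]+.22)<.04);q=c[m];print(m.sum(),np.median(q,0),q.min(0),q.max(0))
E
```

```text
time: 2.03
eef_pos: [0.4395, -0.3555, 0.2967]
tcp_rot: [1.0, -0.0, 0.0, 0.0]
contact_force: [-0.5, -1.6, 0.1]
opening: 1.001
finger_force: 0.0
time: 2.37
eef_pos: [0.5492, -0.2373, 0.339]
tcp_rot: [1.0, 0.0, 0.0, 0.0]
contact_force: [0.7, -0.6, 1.1]
opening: 1.0
finger_force: 0.0
[ 0.5537 -0.2322  0.3417] [ 0.6282 -0.2362  0.482 ] [[-0.     -0.9495 -0.3139]
 [-1.      0.0001 -0.0003]
 [ 0.0003  0.3139 -0.9495]]
brush_grip [310. 161.] 0.91 [ 0.5745 -0.2235  0.2132] [ 0.567  -0.2218  0.176 ]
brush_grip [310. 261.] 0.67 [ 0.4501 -0.221   0.1805] [ 0.4474 -0.2208  0.176 ]
17396 [ 0.5592 -0.2176  0.4203] [ 0.5359 -0.26    0.1901] [ 0.5784 -0.1804  0.4367]
```

View pics/w1.png

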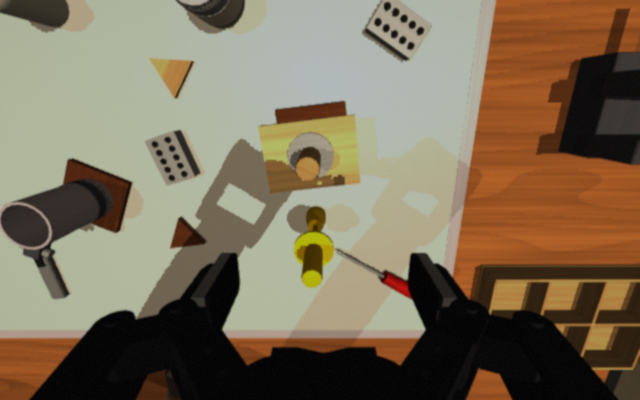

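The wrist view shows the brush's handle top at (308,170) and its collar around (310,153). The yellow look-alike is at (313,260) and the cartridge rim at (27,225), with the lug below it at (45,258). Next I'll fit the handle, plate and rim.

```bash
cat >> h.py <<'E'
def circ(xy):
    A=np.c_[2*xy,np.ones(len(xy))];s=np.linalg.lstsq(A,(xy**2).sum(1),rcond=None)[0];return s[:2],np.sqrt(s[2]+s[0]**2+s[1]**2)
E
python3 - <<'E'
from h import *
np.set_printoptions(precision=4,suppress=True)
p=shot('wrist');c=cloud(p);z=c[...,2];d=np.hypot(c[...,0]-.568,c[...,1]+.221)
print(ctrl.get_state()['eef_pos'])
q=c[(z>.208)&(z<.217)&(d<.03)];print('top',len(q),np.median(q,0),(q.min(0)+q.max(0))/2,q.max(0)-q.min(0))
q=c[(z>.142)&(z<.149)&(d<.045)];print('collar',len(q),(q.min(0)+q.max(0))/2,q.max(0)-q.min(0),np.median(q[:,2]))
q=c[(z>.136)&(z<.1415)&(d<.09)];
if len(q): print('plate',len(q),np.median(q[:,2]),cv2.minAreaRect(q[:,:2].astype(np.float32)))
q=c[(z>.125)&(z<.134)&(np.hypot(c[...,0]-.475,c[...,1]-.151)<.05)];print('rim',len(q),circ(q[:,:2]) if len(q)>9 else '')
for n in('wrist','top','scene'):
    if n!='wrist': p=shot(n);c=cloud(p);z=c[...,2]
    r=np.hypot(c[...,0]-.475,c[...,1]-.151);m=(z>.097)&(z<.119)&(r>.038)&(r<.066);q=c[m]
    if len(q): v=np.median(q,0)[:2]-[.475,.151];print(n,'lug',len(q),np.median(q,0),np.degrees(np.arctan2(v[1],v[0])))
E
```

```text
[ 0.5488 -0.2381  0.3386]
top 476 [ 0.5674 -0.2216  0.2122] [ 0.5667 -0.2215  0.2113] [0.0229 0.0227 0.0063]
collar 1088 [ 0.5674 -0.2211  0.1455] [0.0808 0.0871 0.0069] 0.14543926521944192
plate 4264 0.14044256827140206 ((0.5661740303039551, -0.22118467092514038), (0.080413818359375, 0.11037590354681015), 6.628815174102783)
rim 799 (array([0.4724, 0.1503]), np.float64(0.031673743514440675))
wrist lug 301 [0.4237 0.1628 0.1141] 167.01100602027776
top lug 150 [0.4299 0.1687 0.1122] 158.53357952949276
scene lug 23 [0.4247 0.1722 0.115 ] 157.139836874427
```

```bash
python3 -m inch '[[0,0.018,-0.0165,0.0,0],[0,0.018,-0.0165,0.04,0],[0,0.018,-0.0165,0.08,0],[0,0.018,-0.0165,0.09,0],[0,0.018,-0.0165,0.09,0]]'; python3 -c "
from plant import ctrl
for _ in range(3): ctrl.read_camera('wrist'); print(ctrl.get_state()['eef_pos'],ctrl.get_state()['contact_force'])"
```

```text
time: 3.08
eef_pos: [0.563, -0.2224, 0.2427]
tcp_rot: [1.0, -0.001, -0.005, -0.003]
contact_force: [-0.3, -0.1, -0.4]
opening: 1.003
finger_force: 0.0
[ 0.56465315 -0.22322169  0.24643242] [0.34723674 0.32647855 1.00288457]
[ 0.56596094 -0.22378944  0.2491871 ] [ 0.81606854 -0.40331407 -0.069017  ]
[ 0.5667457  -0.22402043  0.25081947] [0.16666751 0.48742384 1.2132782 ]
```

```bash
python3 -m inch '[[0,0.0,-0.0025,0.03,0],[0,0.0,-0.0025,0.06,0],[0,0.0,-0.0025,0.085,0],[0,0.0,-0.0025,0.095,0],[0,0.0,-0.0025,0.095,0]]' 80; python3 -m inch '[[1,0,0,0,0],[1,0,0,0,0],[1,0,0,0,0],[1,0,0,0,0],[1,0,0,0,0]]' 80;  python3 -m inch '[[1,0,0,0,0],[1,0,0,0,0],[1,0,0,0,0],[1,0,0,0,0],[1,0,0,0,0]]' 80
```

```text
time: 3.65
eef_pos: [0.5656, -0.2201, 0.1524]
tcp_rot: [1.0, -0.0, -0.001, -0.001]
contact_force: [-0.2, 0.1, -0.6]
opening: 0.997
finger_force: 0.0
time: 4.07
eef_pos: [0.5668, -0.2205, 0.1547]
tcp_rot: [1.0, -0.0, 0.001, 0.001]
contact_force: [-0.2, 0.1, 0.5]
opening: 0.298
finger_force: 0.4
time: 4.48
eef_pos: [0.567, -0.2206, 0.1548]
tcp_rot: [1.0, -0.0, 0.001, 0.001]
contact_force: [-1.2, -0.3, 4.9]
opening: 0.264
finger_force: 78.5
```

```bash
python3 -m inch '[[1,0,0,-0.03,0],[1,0,0,-0.06,0],[1,0,0,-0.09,0],[1,0,0,-0.125,0],[1,0,0,-0.16,0]]'; python3 -m inch '[[1,0,0,-0.005,0],[1,0,0,-0.005,0]]' 
python3 - <<'E'
from h import *
np.set_printoptions(precision=4,suppress=True)
s=ctrl.get_state();print(s['eef_pos'],s['contact_force'],s['opening'],s['finger_force'])
p=shot('scene');save(p,'s1.png');c=cloud(p);z=c[...,2]
for q in('brush_tip','brush','brush_grip'):
    for r in ctrl.tip_of(q,p)[:2]: print(q,np.round(r['at']),round(r['score'],2),dep(p,r['at']))
# collar
d=np.hypot(c[...,0]-.567,c[...,1]+.2215)
q=c[(z>.285)&(z<.32)&(d<.035)]; print(q.min(0),q.max(0))
p=shot('top');c=cloud(p);z=c[...,2];m=(z>.004)&(z<.018)&(np.hypot(c[...,0]-.4735,c[...,1]-.151)<.085);q=c[m][:,:2]
k=cv2.morphologyEx(m.astype(np.uint8),cv2.MORPH_OPEN,np.ones((3,3)));q=c[k>0][:,:2]
print('foot',len(q),cv2.minAreaRect(q.astype(np.float32)))
# color-based foot
E
```

```text
time: 4.9
eef_pos: [0.5652, -0.2195, 0.3127]
tcp_rot: [1.0, -0.0, -0.002, -0.001]
contact_force: [0.4, -0.3, -1.3]
opening: 0.263
finger_force: 78.4
time: 5.07
eef_pos: [0.5671, -0.2206, 0.3213]
tcp_rot: [1.0, 0.0, 0.002, 0.001]
contact_force: [0.6, -0.5, -2.2]
opening: 0.257
finger_force: 78.4
[ 0.5671 -0.2206  0.3213] [ 0.5658 -0.4504 -2.2298] 0.25666493469602214 78.42990159988403
brush_tip [254. 187.] 0.76 [ 0.5822 -0.2137  0.2143]
brush_tip [258. 202.] 0.39 [ 0.4593 -0.2234  0.0105]
brush [250. 170.] 0.61 [ 0.4514 -0.2275  0.1407]
brush [247. 153.] 0.6 [ 0.5781 -0.2141  0.3183]
brush_grip [242. 139.] 0.88 [ 0.5808 -0.2184  0.3602]
brush_grip [251. 159.] 0.66 [ 0.5926 -0.2075  0.3113]
[ 0.5556 -0.2464  0.2858] [ 0.5964 -0.1928  0.3195]
foot 656 ((0.4739095866680145, 0.15066123008728027), (0.10012830048799515, 0.09965141117572784), 65.4643325805664)
```

View pics/s1.png

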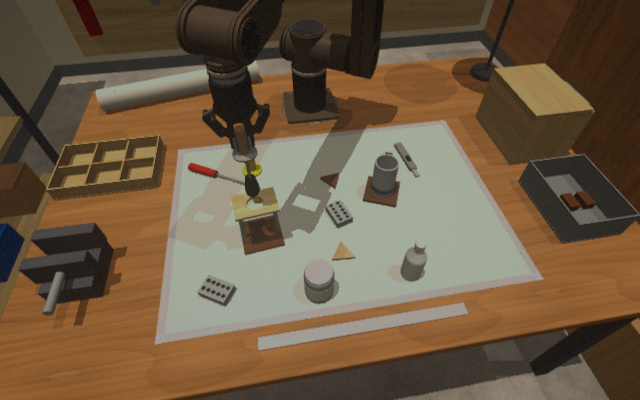

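The brush is out of the stand and hangs upright in the gripper: handle at (242,140), head at (252,187). The cartridge axis is at (0.474, 0.151) and the lug yaw is about 155.5°. I'm carrying the brush over and turning so that tool -y points to the lug.

```bash
python3 -m inch '[[1,-0.009,-0.035,0,0],[1,-0.018,-0.073,0,0],[1,-0.027,-0.11,0,0],[1,-0.037,-0.148,0,0],[1,-0.047,-0.186,0,0]]'; python3 -m inch '[[1,-0.009,-0.037,0,0],[1,-0.018,-0.074,0,0],[1,-0.028,-0.11,0,0],[1,-0.037,-0.148,0,0],[1,-0.046,-0.185,0,0]]'; python3 -m inch '[[1,0,0,0,-7],[1,0,0,0,-14],[1,0,0,0,-21],[1,0,0,0,-28],[1,0,0,0,-35]]';python3 -m inch '[[1,0,0,0,-7],[1,0,0,0,-14],[1,0,0,0,-21],[1,0,0,0,-28],[1,0,0,0,-30.5]]'
python3 - <<'E'
from h import *
np.set_printoptions(precision=4,suppress=True)
p=shot('top');p=shot('wrist');save(p,'w2.png');s=ctrl.get_state();M=R.from_quat(s['tcp_rot']).as_matrix();print(s['eef_pos'],M,s['qpos'],s['contact_force'])
e=np.array([.474,.1507,.13])-s['eef_pos'];print('tool delta',M.T@e)
c=cloud(p);z=c[...,2];r=np.hypot(c[...,0]-.474,c[...,1]-.151)
q=c[(z>.125)&(z<.134)&(r<.05)];print('rim',len(q),circ(q[:,:2]) if len(q)>9 else '')
q=c[(z>.005)&(z<.018)&(r<.085)];print(len(q), cv2.minAreaRect(q[:,:2].astype(np.float32)) if len(q) else '')
q=c[(z>.1)&(z<.119)&(r>.04)&(r<.066)];print('lug',len(q),np.median(q,0) if len(q) else '')
print('wire/brush',[ (np.round(t['at']),t['score'],dep(p,t['at'])) for t in ctrl.tip_of('brush_tip',p)[:2]])
E
```

```text
time: 5.73
eef_pos: [0.5178, -0.0325, 0.316]
tcp_rot: [1.0, -0.0, -0.002, -0.001]
contact_force: [-0.1, -0.6, -0.9]
opening: 0.262
finger_force: 78.5
time: 6.15
eef_pos: [0.4717, 0.1525, 0.3164]
tcp_rot: [1.0, -0.0, -0.001, 0.0]
contact_force: [0.7, 0.4, -1.7]
opening: 0.259
finger_force: 78.5
time: 6.57
eef_pos: [0.4724, 0.1511, 0.3161]
tcp_rot: [0.953, 0.304, -0.002, -0.0]
contact_force: [0.5, -0.7, -1.5]
opening: 0.259
finger_force: 78.6
time: 6.98
eef_pos: [0.4725, 0.1508, 0.3161]
tcp_rot: [0.84, 0.543, -0.002, -0.001]
contact_force: [0.2, -0.5, -1.5]
opening: 0.263
finger_force: 78.5
[0.4725 0.1508 0.3163] [[ 0.415   0.9098 -0.0033]
 [ 0.9098 -0.415  -0.0004]
 [-0.0017 -0.0029 -1.    ]] [ 0.1041 -0.1713  1.9015 -0.      1.4147  0.5321] [-0.7222 -0.1725 -1.2929]
tool delta [0.0008 0.0019 0.1863]
rim 511 (array([0.4726, 0.1524]), np.float64(0.03163789271022441))
1629 ((0.47121670842170715, 0.15224184095859528), (0.1004127711057663, 0.10268963873386383), 65.4314956665039)
lug 499 [0.4289 0.174  0.1148]
wire/brush [(array([323., 180.]), 0.78, array([0.4759, 0.1656, 0.2141]))]
```

View pics/w2.png

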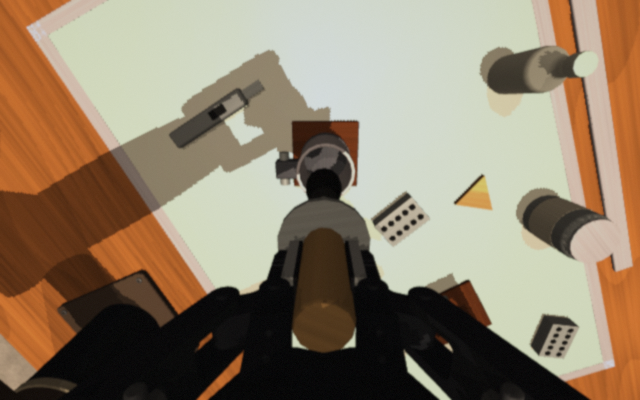

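The brush hangs centred over the mouth, with the head at (323,180), the rim around (325,165) and the lug to the left at (285,167). I'm lowering it, then feeling for the plunger.

```bash
cat > chk.py <<'E'
import sys,numpy as np
from plant import ctrl
F=[];
for i in range(3):
    s=ctrl.get_state();F.append(s['contact_force'])
    if i<2: ctrl.read_camera('top')
F=np.array(F);m=F.mean(0);print(np.round(s['eef_pos'],4),np.round(m,2),np.round(F[:,2],1),round(s['time'],2))
if len(sys.argv)>1: sys.exit(int(m[2]>float(sys.argv[1])))
E
python3 -m inch '[[1,0,0.001,0.02,0],[1,0,0.001,0.045,0],[1,0,0.001,0.07,0],[1,0,0.001,0.09,0],[1,0,0.001,0.105,0]]' >/dev/null; python3 -m inch '[[1,0,0,0,0],[1,0,0,0,0],[1,0,0,0,0]]'; python3 chk.py
```

```text
time: 7.8
eef_pos: [0.4746, 0.1506, 0.2142]
tcp_rot: [0.841, 0.541, 0.001, 0.0]
contact_force: [0.4, -0.4, 0.1]
opening: 0.261
finger_force: 78.6
[0.475  0.1506 0.2149] [ 0.12 -0.27 -0.8 ] [ 0.1 -1.  -1.5] 7.9
```

```bash
q(){ python3 chk.py 1.0; }
python3 -m inch '[[1,0,0,0.008,0],[1,0,0,0.016,0],[1,0,0,0.018,0],[1,0,0,0.018,0]]' >/dev/null; q &&
python3 -m inch '[[1,0,0,0.0015,0],[1,0,0,0.0015,0]]' >/dev/null && q &&
python3 -m inch '[[1,0,0,0.0015,0],[1,0,0,0.0015,0]]' >/dev/null && q &&
python3 -m inch '[[1,0,0,0.0015,0],[1,0,0,0.0015,0]]' >/dev/null && q &&
python3 -m inch '[[1,0,0,0.0015,0],[1,0,0,0.0015,0]]' >/dev/null && q &&
python3 -m inch '[[1,0,0,0.0015,0],[1,0,0,0.0015,0]]' >/dev/null && q &&
python3 -m inch '[[1,0,0,0.0015,0],[1,0,0,0.0015,0]]' >/dev/null && q &&
python3 -m inch '[[1,0,0,0.0015,0],[1,0,0,0.0015,0]]' >/dev/null && q &&
python3 -m inch '[[1,0,0,0.0015,0],[1,0,0,0.0015,0]]' >/dev/null && q &&
python3 -m inch '[[1,0,0,0.0015,0],[1,0,0,0.0015,0]]' >/dev/null && q &&
python3 -m inch '[[1,0,0,0.0015,0],[1,0,0,0.0015,0]]' >/dev/null && q &&
python3 -m inch '[[1,0,0,0.0015,0],[1,0,0,0.0015,0]]' >/dev/null && q &&
python3 -m inch '[[1,0,0,0.0015,0],[1,0,0,0.0015,0]]' >/dev/null && q
echo end
```

```text
[0.4739 0.1505 0.1949] [-0.14  0.79 -1.28] [-1.7 -0.9 -1.2] 8.33
[0.4742 0.1505 0.1939] [-0.11 -0.09 -1.57] [-1.3 -1.9 -1.5] 8.6
[0.474  0.1505 0.1921] [-0.23  0.2  -1.54] [-1.2 -1.4 -2. ] 8.87
[0.474  0.1505 0.1906] [-0.   -0.54 -1.9 ] [-2.4 -1.8 -1.5] 9.13
[0.474  0.1505 0.1891] [ 0.08  0.31 -1.59] [-1.3 -1.8 -1.6] 9.4
[0.474  0.1505 0.1876] [-0.01  0.25 -1.04] [-1.  -1.3 -0.8] 9.67
[0.474  0.1505 0.1861] [-0.05  0.18 -1.97] [-2.4 -2.6 -0.9] 9.93
[0.4745 0.1505 0.1854] [-0.01 -0.02  1.34] [0.5 1.5 2. ] 10.2
end
```

```bash
python3 -m inch '[[1,0,0,0,0],[1,0,0,0,0]]' ; python3 chk.py
```

```text
time: 10.37
eef_pos: [0.4745, 0.1505, 0.1854]
tcp_rot: [0.841, 0.541, 0.001, 0.0]
contact_force: [0.2, -0.6, 3.2]
opening: 0.26
finger_force: 79.1
[0.4745 0.1505 0.1854] [-0.35 -0.38  3.52] [3.2 3.5 3.8] 10.47
```

```bash
python3 -m inch '[[1,0,0,-0.005,0],[1,0,-0.006,-0.006,0],[1,0,-0.012,-0.006,0],[1,0,-0.018,-0.006,0],[1,0,-0.018,-0.006,0]]' ; python3 chk.py
```

```text
time: 10.88
eef_pos: [0.4567, 0.1583, 0.1903]
tcp_rot: [0.841, 0.541, 0.0, 0.0]
contact_force: [1.2, -1.1, -1.8]
opening: 0.259
finger_force: 78.6
[0.4574 0.158  0.1904] [ 1.21 -0.67 -1.82] [-1.8 -1.3 -2.4] 10.98
```

```bash
python3 -m inch '[[1,0,-0.001,-0.005,0],[1,0,-0.001,-0.01,0],[1,0,-0.001,-0.014,0],[1,0,-0.001,-0.017,0],[1,0,-0.001,-0.02,0]]' ; python3 chk.py;  python3 -m inch '[[1,0,0,-0.006,0],[1,0,0,-0.014,0],[1,0,0,-0.022,0],[1,0,0,-0.03,0],[1,0,0,-0.036,0]]' ; python3 chk.py
```

```text
time: 11.4
eef_pos: [0.4571, 0.1583, 0.2114]
tcp_rot: [0.841, 0.541, 0.0, 0.0]
contact_force: [1.1, -0.8, -2.5]
opening: 0.262
finger_force: 78.5
[0.4573 0.1584 0.2117] [ 1.53 -0.68 -1.75] [-2.5 -2.3 -0.5] 11.5
time: 11.92
eef_pos: [0.4571, 0.1584, 0.2482]
tcp_rot: [0.841, 0.541, 0.001, 0.0]
contact_force: [0.8, -1.7, -1.6]
opening: 0.259
finger_force: 78.5
[0.4577 0.1585 0.2488] [ 1.31 -1.26 -0.71] [-1.6 -0.3 -0.2] 12.02
```

```bash
q(){ python3 chk.py 0.2; }
python3 -m inch '[[1,0,0,0.012,0],[1,0,0,0.026,0],[1,0,0,0.04,0],[1,0,0.004,0.05,0],[1,0,0.01,0.055,0]]' >/dev/null; python3 -m inch '[[1,0,0.007,0,0],[1,0,0.009,0.002,0],[1,0,0.009,0.0045,0],[1,0,0.009,0.0045,0]]'; q &&
python3 -m inch '[[1,0,0,0.001,0],[1,0,0,0.001,0]]' >/dev/null && q &&
python3 -m inch '[[1,0,0,0.001,0],[1,0,0,0.001,0]]' >/dev/null && q &&
python3 -m inch '[[1,0,0,0.0007,0],[1,0,0,0.0007,0]]' >/dev/null && q &&
python3 -m inch '[[1,0,0,0.0007,0],[1,0,0,0.0007,0]]' >/dev/null && q
```

```text
time: 12.77
eef_pos: [0.4742, 0.1504, 0.1871]
tcp_rot: [0.841, 0.541, -0.0, -0.0]
contact_force: [0.2, 1.1, -1.3]
opening: 0.261
finger_force: 78.5
[0.4741 0.1506 0.1874] [ 0.26  0.42 -1.03] [-1.3 -0.4 -1.3] 12.87
[0.474  0.1506 0.1864] [ 0.15 -0.11 -1.46] [-1.6 -2.3 -0.4] 13.13
[0.4742 0.1505 0.1855] [ 0.61 -0.2  -0.55] [-0.4 -0.9 -0.4] 13.4
[0.4746 0.1505 0.1854] [-0.54 -0.33  2.94] [3.5 2.2 3.1] 13.67
```

```bash
python3 -m inch '[[1,0,0,0,0]]' >/dev/null; python3 chk.py; python3 -m inch '[[1,0,0,-0.005,0],[1,0,0.007,-0.006,0],[1,0,0.014,-0.006,0],[1,0,0.0205,-0.006,0],[1,0,0.0205,-0.006,0]]' ; python3 chk.py
```

```text
[0.4746 0.1505 0.1853] [-0.43  0.11  4.34] [4.2 4.3 4.5] 13.85
time: 14.27
eef_pos: [0.4929, 0.1415, 0.1897]
tcp_rot: [0.841, 0.54, -0.001, -0.001]
contact_force: [-2.3, 1.1, -0.3]
opening: 0.26
finger_force: 78.6
[0.4922 0.1419 0.1896] [-1.93  1.1  -0.59] [-0.3 -0.8 -0.7] 14.37
```

```bash
python3 -m inch '[[1,0,0,-0.005,0],[1,0,0,-0.01,0],[1,0,0,-0.014,0],[1,0,0,-0.017,0],[1,0,0,-0.02,0]]' ; python3 chk.py;  python3 -m inch '[[1,0,0,-0.006,0],[1,0,0,-0.014,0],[1,0,0,-0.022,0],[1,0,0,-0.03,0],[1,0,0,-0.036,0]]' ; python3 chk.py
```

```text
time: 14.78
eef_pos: [0.4926, 0.1421, 0.211]
tcp_rot: [0.841, 0.541, 0.0, -0.0]
contact_force: [-1.0, 0.1, -2.5]
opening: 0.258
finger_force: 78.6
[0.493  0.1421 0.2115] [-1.65  0.34 -1.43] [-2.5 -1.  -0.8] 14.88
time: 15.3
eef_pos: [0.4931, 0.1421, 0.2481]
tcp_rot: [0.841, 0.541, 0.001, 0.0]
contact_force: [-0.7, -0.2, -2.2]
opening: 0.265
finger_force: 78.6
[0.4936 0.1421 0.2487] [-1.89  0.62 -1.22] [-2.2 -0.6 -0.8] 15.4
```

```bash
q(){ python3 chk.py 0.2; }
python3 -m inch '[[1,0,0,0.012,0],[1,0,0,0.026,0],[1,0,0,0.04,0],[1,0,-0.005,0.05,0],[1,0,-0.012,0.055,0]]' >/dev/null; python3 -m inch '[[1,0,-0.007,0,0],[1,0,-0.0085,0.002,0],[1,0,-0.0085,0.0045,0],[1,0,-0.0085,0.0045,0]]'; q &&
python3 -m inch '[[1,0,0,0.001,0],[1,0,0,0.001,0]]' >/dev/null && q &&
python3 -m inch '[[1,0,0,0.001,0],[1,0,0,0.001,0]]' >/dev/null && q &&
python3 -m inch '[[1,0,0,0.0007,0],[1,0,0,0.0007,0]]' >/dev/null && q &&
python3 -m inch '[[1,0,0,0.0007,0],[1,0,0,0.0007,0]]' >/dev/null && q
```

```text
time: 16.15
eef_pos: [0.4744, 0.1506, 0.1874]
tcp_rot: [0.841, 0.541, 0.001, 0.001]
contact_force: [-0.5, 0.3, -1.6]
opening: 0.261
finger_force: 78.6
[0.4746 0.1505 0.1877] [-0.73 -0.02 -1.48] [-1.6 -1.4 -1.5] 16.25
[0.4743 0.1504 0.1861] [-0.15  0.35 -1.38] [-1.9 -1.1 -1.1] 16.52
[0.4744 0.1505 0.1854] [-0.06  0.18  0.47] [-0.4  0.3  1.5] 16.78
```

```bash
python3 -m inch '[[1,0,0,0,0],[1,0,0,0,0]]' >/dev/null; python3 chk.py; python3 -m inch '[[1,0,0,-0.01,0],[1,0,0,-0.04,0],[1,0,0,-0.07,0],[1,0,0,-0.105,0],[1,0,0,-0.138,0]]' >/dev/null; python3 -m inch '[[1,0,0,0,7],[1,0,0,0,14],[1,0,0,0,21],[1,0,0,0,28],[1,0,0,0,35]]'>/dev/null;python3 -m inch '[[1,0,0,0,7],[1,0,0,0,14],[1,0,0,0,21],[1,0,0,0,28],[1,0,0,0,30.5]]'; python3 chk.py
```

```text
[0.4744 0.1505 0.1854] [ 0.24 -0.31  1.01] [1.7 1.  0.4] 17.05
time: 18.3
eef_pos: [0.4737, 0.1505, 0.323]
tcp_rot: [1.0, -0.002, -0.0, -0.0]
contact_force: [0.2, -0.4, -1.5]
opening: 0.256
finger_force: 78.7
[0.4737 0.1505 0.323 ] [-0.08 -0.44 -1.55] [-1.5 -1.2 -1.9] 18.4
```

```bash
python3 -m inch '[[1,0.009,0.035,0,0],[1,0.018,0.073,0,0],[1,0.028,0.11,0,0],[1,0.037,0.148,0,0],[1,0.047,0.186,0,0]]' >/dev/null; python3 -m inch '[[1,0.009,0.037,0,0],[1,0.018,0.074,0,0],[1,0.028,0.11,0,0],[1,0.037,0.148,0,0],[1,0.046,0.185,0,0]]' >/dev/null; python3 -m inch '[[1,0,0,0,0],[1,0,0,0,0],[1,0,0,0,0],[1,0,0,0,0]]'
python3 - <<'E'
from h import *
np.set_printoptions(precision=4,suppress=True)
p=shot('scene');save(p,'s2.png');s=ctrl.get_state();print(s['eef_pos'],s['tcp_rot'])
for q in('brush_tip','brush','brush_grip'):
    for r in ctrl.tip_of(q,p)[:2]: print(q,np.round(r['at']),round(r['score'],2),dep(p,r['at']))
c=cloud(p);z=c[...,2];d=np.hypot(c[...,0]-.567,c[...,1]+.2215)
for a in np.arange(.17,.33,.01):
    q=c[(z>a)&(z<a+.01)&(d<.04)]
    if len(q): print(round(a,2),len(q),q.min(0)[:2],q.max(0)[:2])
E
```

```text
time: 19.57
eef_pos: [0.5669, -0.2193, 0.3231]
tcp_rot: [1.0, 0.001, -0.0, -0.0]
contact_force: [-0.2, -0.1, -0.8]
opening: 0.26
finger_force: 78.9
[ 0.567  -0.2191  0.3232] [ 1.      0.001   0.     -0.0001]
brush_tip [253. 188.] 0.76 [ 0.5823 -0.2166  0.2107]
brush_tip [258. 201.] 0.58 [ 0.4562 -0.2223  0.0132]
brush [246. 152.] 0.89 [ 0.5811 -0.2155  0.3225]
brush [250. 172.] 0.75 [ 0.5734 -0.2162  0.2557]
brush_grip [241. 138.] 0.82 [ 0.5794 -0.2198  0.3614]
brush_grip [332. 183.] 0.73 [0.4198 0.0087 0.0108]
0.17 1 [ 0.5797 -0.2248] [ 0.5797 -0.2248]
0.18 22 [ 0.5655 -0.2332] [ 0.5856 -0.2012]
0.19 39 [ 0.5728 -0.2341] [ 0.5857 -0.203 ]
0.2 46 [ 0.5687 -0.2333] [ 0.5861 -0.2016]
0.21 46 [ 0.5644 -0.2316] [ 0.5849 -0.203 ]
0.22 45 [ 0.5667 -0.2302] [ 0.5835 -0.2043]
0.23 67 [ 0.5591 -0.2285] [ 0.5822 -0.2071]
0.24 12 [ 0.5688 -0.2217] [ 0.5729 -0.2143]
0.25 8 [ 0.5706 -0.2205] [ 0.5739 -0.2155]
0.26 12 [ 0.5691 -0.2216] [ 0.5736 -0.2143]
0.27 11 [ 0.5703 -0.2219] [ 0.573  -0.2149]
0.28 10 [ 0.5712 -0.2223] [ 0.5752 -0.2139]
0.3 14 [ 0.5769 -0.2406] [ 0.5951 -0.1933]
0.31 229 [ 0.5541 -0.2442] [ 0.5952 -0.1921]
0.32 46 [ 0.5713 -0.2348] [ 0.5817 -0.2014]
```

View pics/s2.png

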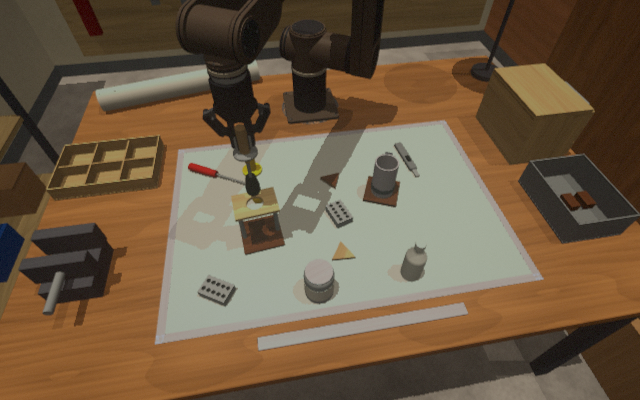

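The brush hangs upright over the stand with the hole clear below it: head at (253,188), plate at (255,205). I'm correcting 2 mm in y and lowering.

```bash
python3 -m inch '[[1,0,0.002,0.01,0],[1,0,0.002,0.03,0],[1,0,0.002,0.05,0],[1,0,0.002,0.07,0],[1,0,0.002,0.09,0]]' >/dev/null; python3 chk.py 1.5 && python3 -m inch '[[1,0,0,0.02,0],[1,0,0,0.04,0],[1,0,0,0.06,0],[1,0,0,0.073,0],[1,0,0,0.073,0]]' >/dev/null; python3 chk.py 1.5 && python3 -m inch '[[1,0,0,0.0025,0],[1,0,0,0.0025,0],[1,0,0,0.0025,0]]' >/dev/null; python3 chk.py 1.5 && python3 -m inch '[[1,0,0,0.0015,0],[1,0,0,0.0015,0]]' >/dev/null; python3 chk.py
```

```text
[ 0.5646 -0.2208  0.2275] [-0.31  0.42 -3.21] [-2.2 -4.8 -2.6] 20.28
[ 0.5673 -0.2226  0.1606] [-0.36  0.54 -1.57] [-2.5 -0.6 -1.6] 20.8
[ 0.5674 -0.2227  0.1584] [-0.3   0.4  -1.72] [-1.8 -1.6 -1.8] 21.15
[ 0.567  -0.2224  0.1559] [-0.2   0.46 -1.29] [-1.4 -1.3 -1.2] 21.42
```

```bash
q(){ python3 chk.py 1.0; }
python3 -m inch '[[1,0,-0.001,0.001,0],[1,0,-0.001,0.001,0]]' >/dev/null; q && python3 -m inch '[[1,0,0,0.001,0],[1,0,0,0.001,0]]' >/dev/null; q && python3 -m inch '[[1,0,0,0.001,0],[1,0,0,0.001,0]]' >/dev/null; q
```

```text
[ 0.567  -0.2214  0.1549] [ 0.29 -0.35 -1.93] [-2.5 -1.6 -1.6] 21.68
[ 0.5672 -0.2216  0.1549] [-2.44  1.02  3.66] [3.6 3.7 3.6] 21.95
[ 0.5672 -0.2216  0.1549] [-2.28  1.46  4.37] [3.6 4.4 5.1] 22.05
```

Collar is on the plate. Releasing and rising.

```bash
python3 -m inch '[[0.6,0,0,0,0],[0.3,0,0,0,0],[0,0,0,0,0],[0,0,0,0,0],[0,0,0,0,0]]' >/dev/null; python3 -m inch '[[0,0,0,0,0],[0,0,0,0,0],[0,0,0,0,0]]'; python3 -m inch '[[0,0,0,-0.02,0],[0,0,0,-0.045,0],[0,0,0,-0.075,0],[0,0,0,-0.11,0],[0,0,0,-0.15,0]]'; python3 -m inch '[[0,0,0,0,0],[0,0,0,0,0],[0,0,0,0,0],[0,0,0,0,0]]' >/dev/null
python3 - <<'E'
from h import *
np.set_printoptions(precision=4,suppress=True)
p=shot('wrist');save(p,'w3.png');c=cloud(p);z=c[...,2];d=np.hypot(c[...,0]-.568,c[...,1]+.221)
print(ctrl.get_state()['eef_pos'])
q=c[(z>.205)&(z<.22)&(d<.03)];print('top',len(q),np.median(q,0),q.min(0),q.max(0))
q=c[(z>.142)&(z<.152)&(d<.035)];print('collar',len(q),(q.min(0)+q.max(0))/2,np.median(q[:,2]))
E
```

```text
time: 22.72
eef_pos: [0.5671, -0.2215, 0.154]
tcp_rot: [1.0, -0.0, 0.0, 0.0]
contact_force: [-0.1, -0.5, -0.2]
opening: 1.001
finger_force: 0.0
time: 23.13
eef_pos: [0.5662, -0.221, 0.3036]
tcp_rot: [1.0, -0.0, -0.002, -0.001]
contact_force: [0.8, -0.9, -0.2]
opening: 1.0
finger_force: 0.0
[ 0.5663 -0.2211  0.3015]
top 617 [ 0.5688 -0.2204  0.2122] [ 0.5561 -0.2323  0.2051] [ 0.5792 -0.2095  0.214 ]
collar 1266 [ 0.5668 -0.2228  0.1469] 0.14546133438922554
```

View pics/w3.png

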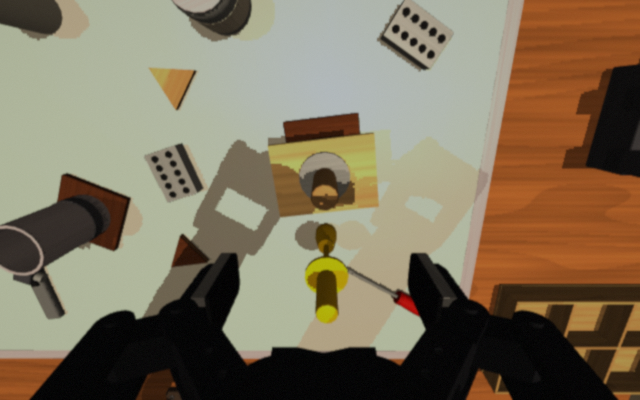

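The brush hangs upright in the stand, handle top at (324,195) and collar flat at (324,172), and it is released. All the other things are in place.

```bash
python3 -c "
from plant import ctrl
print(ctrl.sign_off())"
```

```text
the job is handed in; nothing more can be done
None
```

I scrubbed both walls of the cartridge with three light plunger touches (about 2.5 to 6 N), hung the brush back in its stand with the collar flat, and handed the job in at about 24 s; the sign-off gave no verdict.

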